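# Open a transit case with a three-wheel code lock

### The arm

A 7-joint arm with a two-finger parallel gripper is mounted at the origin on the work surface. World frame = base frame: x ahead of the robot, y to its left, z up, the work surface at z = 0. Lengths are in m, angles in rad, forces in N, time in s.
With the tool pointing down it reaches from about 0.425 to 0.875 m from the base axis. Payload 4.7 kg.
Tool frame: the origin (TCP) lies midway between the tips of the shut fingers; the grasp point (between the pads) lies 19 mm behind it (ctrl.grip_depth is the distance from the TCP to the grasp point, in m); z points along the fingers, y is the direction in which the jaws open and shut (so a half turn about z gives the same grasp; the last joint's range is limited). The gripper opens to 87 mm and grips with 3 to 60 N. Pads are 19 mm wide; open, the fingers measure 117 mm over their backs; the gripper's body (75 mm by 190 mm) begins 51 mm behind the grasp point.
Start: joints at [-1.241, 0.321, -0.07, 1.45, 0.023, 1.371, -0.057], TCP at [0.202, 0.618, 0.223] pointing down, gripper open.
Joint ranges: [-2.86, 2.86], [-0.3, 2.09], [-1.38, 1.24], [0.06, 2.45], [-1.56, 4.7], [0.09, 2.05], [-2.69, 2.69]. Speed limits (rad/s): [2.57, 2.57, 3.14, 3.14, 3.14, 3.14, 3.14].

### API

Orientations are given as a rotation vector (axis times angle).
In Python, from bench import ctrl gives the robot as it stands. The module is installed in compiled form; this text tells all that it offers.
- The arm moves only by the shell command python3 -m inch 'ROWS' [FORCE]. ROWS is JSON, a list of rows, each a list of 5 numbers: the opening, from -1 (shut) to 1 (fully open), so that 0 is half open, then the shift along the tool's x, y, z in mm, then the turn about the tool's z in rad. In form: [[fingers, tx, ty, tz, twist], ...]. A call has 1 to 5 rows; each row shifts and turns the pose as measured when the row begins, along the tool's axes as they then stand; what a row does not reach is not made up. A row lasts 1/8 s, in which the tool goes at most 62.5 mm and 10.7 degrees, less where a joint would pass 70% of its speed; a pose out of reach is approached as far as the arm can. A call is refused whole if a number of a shift passes 62.5 or a number of a turn 0.188, either way. A call with a gripper value outside its range is refused whole. The fingers move at their own pace and stop on an object; FORCE is the grip in N (left out, the last holds). Time passes only in rows, so rows that do not move let the fingers close. It gives the time, the measured TCP pose, the force and the opening at its end, in the units of the state.
- ctrl.get_state(): the state, without advancing time (a new reading comes with each control period).
- ctrl.get_image(name): name is "side" or "top"; returns a dict with "color" (384x512x3 uint8, red, green, blue), "range_z" (384x512 float32, m along the optical axis (not along the pixel's ray), 0 where there is no reading), "K" (3x3 intrinsics, pixels), "R" (3x3) and "t" (3): a world point X has camera coordinates R X + t. Camera axes: x right, y down, z forward; pixel columns grow to the right and rows downward; lengths in m; the calibration is good to about 2 mm. A picture is of the moment at which its call begins.
- ctrl.close_job(): hands the job in, once; it reports no verdict.
The state is a dict: "time": time; "joint_positions": joint angles; "qd": joint speeds; "joint_torque": joint torques, N m; "position": TCP position; "tool_rot": TCP orientation; "ft_force": force on the tool from outside, world axes, zero at the start; "torque": the same for the moment, N m; "grip_width": opening from 0.0 (shut) to 1.0 (fully open).
Only numpy, scipy, OpenCV 4.12 (cv2) and the standard library are available. Lean on these libraries where they do the work, as an engineer would, in place of code of your own. Each camera call takes 0.05 s, during which the arm holds its last target. There are 200 camera calls.

### The job

Open the object transit case on the bench: turn the lock's three code wheels so that two, five and three dots (left, middle and right wheel, as seen from the robot) lie on top, slide the lock's steel thumb tab fully to the right to draw the bolt, then raise the lid by its bow handle until it stands well open (about 80 degrees) and leave it so, with the code still showing and the bolt drawn. Do not disturb the iron fitting, the jar or the brush around it.

Things in the scene. Friction and masses are not known exactly. Their poses are not given: they have to be found in the camera images.
- case: aluminium transit case, fixed, 180 mm deep (x), 340 mm wide (y), 100 mm high to the lid's top; origin on the bench under its middle; x points away from the robot, y to the robot's left, z up. On its front a black lock housing (x -0.175 to -0.09, y -0.125 to 0.112, flat top z 0.098 m). The wheels block the bolt until all three show the code (within 0.2 rad); the bolt blocks the lid
- dial_left (a joint): left code wheel, rad: 0 (or any full turn of 6.283 more or less) = its two-dot face on top; each face is 1.047; positive = the top rolls away from the robot (+x of the case) and the count on top rises by one per face (after 6 comes 1). Click stops at every face: pushed past halfway it snaps on to the next. 2 to 3 N on a rib turn it
- dial_middle (a joint): middle code wheel, rad: 0 (or any full turn of 6.283 more or less) = its five-dot face on top; each face is 1.047; positive = the top rolls away from the robot (+x of the case) and the count on top rises by one per face (after 6 comes 1). Click stops at every face: pushed past halfway it snaps on to the next. 2 to 3 N on a rib turn it
- dial_right (a joint): right code wheel, rad: 0 (or any full turn of 6.283 more or less) = its three-dot face on top; each face is 1.047; positive = the top rolls away from the robot (+x of the case) and the count on top rises by one per face (after 6 comes 1). Click stops at every face: pushed past halfway it snaps on to the next. 2 to 3 N on a rib turn it
- dial_left_axis (a point): middle of the left wheel, on its axle, which runs along the case's y axis; at (-0.135, 0.055, 0.090) m of the case frame. All wheels: hexagonal drum 22 mm wide, flats 21 mm from the axle, with 1 to 6 dots 5 mm wide; the flat lying level on top counts. On its six corners straight grip ribs 6 mm thick, tips 36 mm from the axle; at rest two ribs stand 30 degrees either side of the top
- dial_middle_axis (a point): middle of the middle wheel, on its axle, which runs along the case's y axis; at (-0.135, 0.015, 0.090) m of the case frame. Like the left wheel; wheels are 40 mm apart, with 18 mm gaps
- dial_right_axis (a point): middle of the right wheel, on its axle, which runs along the case's y axis; at (-0.135, -0.025, 0.090) m of the case frame. Like the left wheel
- hasp (a point): left end of the lock: middle of the flat steel hasp, 26 mm wide (y), that runs from the lid over the housing; its top is at z 0.103 m; shut, it lies at (-0.135, 0.091, 0.103) of the case frame and its staple hangs into the housing over the bolt's tip. It moves with the lid
- bolt (a joint): lock bolt, m: 0 = locked, grows as it slides to the robot's right (-y of the case) to its stop at 0.024; the staple is free from about 0.018. Friction about 2 N; stays where it is left
- bolt_tab (a point): middle of the top edge of the bolt's upright steel thumb tab at the right end of the lock: 30 mm (x) by 8 mm (y), standing 29 mm above the housing. 49 mm of free housing top lie between it and the right wheel
- lid (a joint): lid, hinged on its far edge, rad: 0 = shut, grows as it opens, stop at 1.6. A stiff hinge keeps it wherever it is left; 8 N at the handle raise it
- lid_hinge (a point): middle of the lid's hinge line, which runs along the case's y axis at (0.090, 0, 0.086) m of the case frame
- lid_handle (a point): middle of the bar of the bow handle on the lid: dark round bar 10 mm thick, 110 mm long, parallel to the hinge; shut, it lies at (-0.055, 0, 0.135) m of the case frame, 35 mm (centre line) above the lid's top. As the lid rises the bar swings about the hinge to the lid's far side
- fitting: loose rusty cast-iron pipe fitting, 72 mm flanges, 104 mm high, standing left of the lock; origin under its middle. Bystander
- jar: loose amber glass jar with black cap, 64 mm wide, 85 mm high, standing right of the lock; origin under its middle. Bystander
- brush: loose brush lying on the bench left of the case, handle along its x axis. Bystander

How it is judged:
On the way, in this order (a step that is already met when the one before it is completed fails the run):
1. all three wheels show the code ((value of joint dial_left between -0.2 and 0.2 rad or value of joint dial_left between 6.0832 and 6.4832 rad or value of joint dial_left between -6.4832 and -6.0832 rad or value of joint dial_left between 12.3664 and 12.7664 rad) and (value of joint dial_middle between -0.2 and 0.2 rad or value of joint dial_middle between 6.0832 and 6.4832 rad or value of joint dial_middle between -6.4832 and -6.0832 rad or value of joint dial_middle between 12.3664 and 12.7664 rad) and (value of joint dial_right between -0.2 and 0.2 rad or value of joint dial_right between 6.0832 and 6.4832 rad or value of joint dial_right between -6.4832 and -6.0832 rad or value of joint dial_right between 12.3664 and 12.7664 rad)), for 0.2 s.
2. the bolt is drawn, the code still set (all of step 1 and value of joint bolt above 0.018 m), for 0.2 s.
3. the lid stands open (value of joint lid above 1.2 rad and value of joint bolt above 0.018 m), for 0.2 s.
At the end, for the whole second after the job is handed in: Two, five and three dots on top (each wheel within 0.2 rad), the bolt drawn by more than 18 mm, the lid open more than 1.2 rad and at rest, the case let go (all of step 1 and all of step 3 and velocity of joint lid between -0.05 and 0.05 rad/s); the robot touches nothing.
It fails at once if the fitting is moved by more than 20 mm or tipped (distance of fitting from where it was at the start of the episode above 0.02 m or angle between fitting's own z axis and vertical above 0.35 rad).
It fails at once if the jar is moved by more than 20 mm or tipped (distance of jar from where it was at the start of the episode above 0.02 m or angle between jar's own z axis and vertical above 0.35 rad).
It fails at once if the brush is moved by more than 20 mm or tipped (distance of brush from where it was at the start of the episode above 0.02 m).
It also fails if it takes over 67 s, if anything falls off the work surface, if the arm or the gripper's body presses on something with over 40 N, if the wrist force passes 120 N, or if a joint passes its speed limit or range.

## Working session

There is one attempt and no reset: what is moved stays moved. The work goes in short steps, Python scripts to look and compute and a shell command to move; the robot and the scene stay as the last step left them, time stands still between calls to the robot, and variables do not carry over. Pictures are saved under pics/ and viewed, about 8 in all and at most 12, crops included, and the job is handed in when it is done.

```bash
mkdir -p pics; cat > h.py <<'E'
from bench import ctrl
import numpy as np, cv2
from scipy.spatial.transform import Rotation as Ro
def snap(n,f,crop=None,s=1):
    d=ctrl.get_image(n); np.savez('pics/'+f,**d)
    im=d['color'][:,:,::-1]
    if crop: im=im[crop[1]:crop[3],crop[0]:crop[2]]
    im=cv2.resize(im,None,fx=s,fy=s,interpolation=cv2.INTER_CUBIC)
    cv2.imwrite('pics/%s.png'%f,im); return d
def pt(d,u,v,r=1):
    z=d['range_z'][v-r:v+r+1,u-r:u+r+1]; z=np.median(z[z>0])
    K=d['K']; c=np.array([(u-K[0,2])/K[0,0]*z,(v-K[1,2])/K[1,1]*z,z])
    return d['R'].T@(c-d['t'])
def proj(d,X):
    c=d['R']@np.array(X)+d['t']; p=d['K']@c; return p[:2]/p[2]
E
python3 - <<'E'
from h import *
s=ctrl.get_state(); print({k:np.round(v,3) for k,v in s.items()}); print(Ro.from_rotvec(s['tool_rot']).as_matrix().round(3))
for n in('top','side'):
    d=snap(n,n+'0',s=1.5); print(n,-d['R'].T@d['t'],d['R'].round(2).tolist(),d['K'][0,0])
E
```

```text
{'time': np.float64(0.0), 'joint_positions': array([-1.241,  0.322, -0.07 ,  1.452,  0.023,  1.371, -0.057]), 'qd': array([-0.   ,  0.002, -0.001,  0.001,  0.   , -0.001, -0.   ]), 'joint_torque': array([-0.0000e+00, -4.9130e+01, -4.0400e-01, -3.1254e+01, -6.4000e-02,
        4.3000e-02,  0.0000e+00]), 'position': array([0.202, 0.617, 0.221]), 'tool_rot': array([-4.940e-01, -3.102e+00,  3.000e-03]), 'ft_force': array([-0.419,  0.066, -0.124]), 'torque': array([0.028, 0.001, 0.045]), 'grip_width': np.float64(1.001)}
[[-0.951  0.31  -0.001]
 [ 0.31   0.951 -0.002]
 [-0.    -0.002 -1.   ]]
top [0.38917148 0.07247182 1.20298416] [[0.02, -1.0, -0.01], [-0.99, -0.02, -0.17], [0.17, 0.01, -0.99]] 377.144896906965
side [ 0.33628501 -0.72220967  0.8721853 ] [[0.96, -0.29, 0.0], [-0.19, -0.64, -0.74], [0.22, 0.71, -0.67]] 416.0229861566486
```

View pics/top0.png

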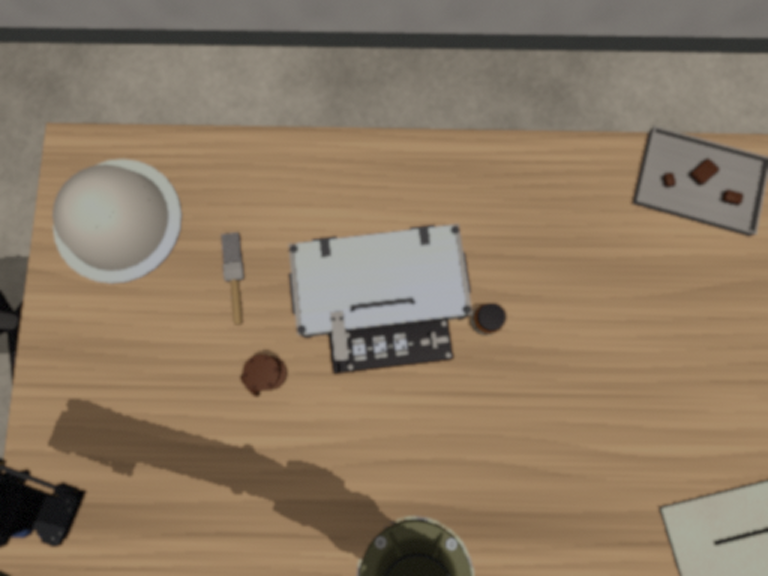

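View pics/side0.png

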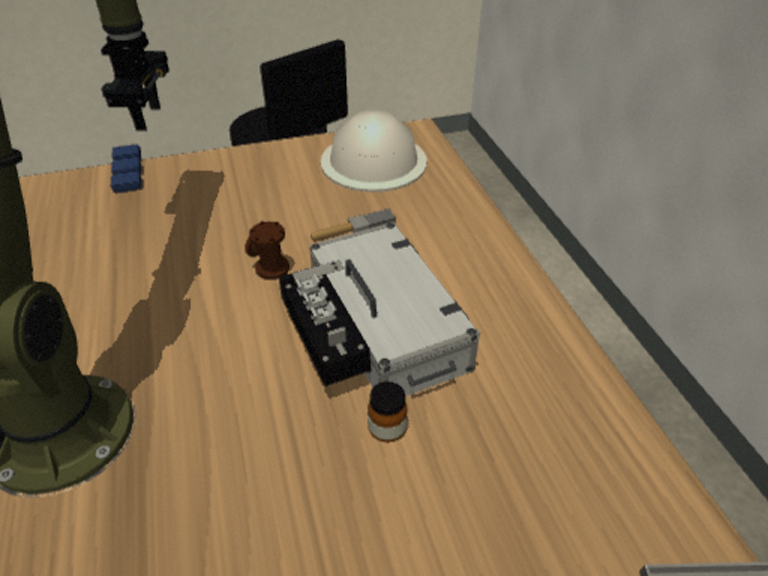

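Top view: the case is near (384,280), its wheels at (359,349), (380,347) and (401,345), and the tab at (434,340). The fitting is at (264,372) and the jar at (489,318), both clear of the lock. Next I fit the case pose and enlarge the wheels.

```bash
python3 - <<'E'
from h import *
for n in('top','side'):
    d=dict(np.load(f'pics/{n}0.npz')); z=d['range_z']; v,u=np.nonzero(z>0); zz=z[v,u]; K=d['K']
    P=(np.stack([(u-K[0,2])/K[0,0]*zz,(v-K[1,2])/K[1,1]*zz,zz],1)-d['t'])@d['R']
    br=d['color'][v,u].astype(int).min(1)
    m=(P[:,2]>.09)&(P[:,2]<.108)&(br>100)&(P[:,0]>.3)&(P[:,0]<.8)&(abs(P[:,1])<.35)
    # drop hasp/wheels by opening in metric grid
    g=np.zeros((300,400),np.uint8); i=((P[m,0]-.3)/.002).astype(int); j=((P[m,1]+.4)/.002).astype(int); g[i,j]=255
    g=cv2.morphologyEx(g,cv2.MORPH_CLOSE,np.ones((7,7))); g=cv2.morphologyEx(g,cv2.MORPH_OPEN,np.ones((35,35)))
    q=np.argwhere(g).astype(np.float32)*.002+[.301,-.399]
    r=cv2.minAreaRect(q.astype(np.float32)); b=cv2.boxPoints(r); print(n,r,b.round(3).tolist(), 'z',np.median(P[m,2]))
d=dict(np.load('pics/top0.npz'))
for nm,p in dict(fit=(264,372),jar=(489,318),tab=(434,340),w1=(359,349),w3=(401,345),han=(382,304)).items(): print(nm,pt(d,int(p[0]/1.5),int(p[1]/1.5)).round(3))
a=cv2.resize(d['color'][205:252,215:310,::-1],None,fx=8,fy=8,interpolation=cv2.INTER_CUBIC)
s=dict(np.load('pics/side0.npz'))
b=cv2.resize(s['color'][170:245,185:250,::-1],None,fx=6,fy=6,interpolation=cv2.INTER_CUBIC)
cv2.imwrite('pics/c1.png',a)
cv2.imwrite('pics/c2.png',b)
E
```

```text
top ((0.5816717743873596, 0.08124908804893494), (0.19169296324253082, 0.3442237377166748), 7.815293312072754) [[0.46299999952316284, 0.23899999260902405], [0.5099999904632568, -0.10199999809265137], [0.699999988079071, -0.07599999755620956], [0.652999997138977, 0.26499998569488525]] z 0.09997681022144025
side ((0.5866886377334595, 0.08042623102664948), (0.17853650450706482, 0.3443979322910309), 5.194430351257324) [[0.4819999933242798, 0.24400000274181366], [0.5130000114440918, -0.0989999994635582], [0.6909999847412109, -0.08299999684095383], [0.6600000262260437, 0.25999999046325684]] z 0.10025013611105738
fit [0.397 0.299 0.101]
jar [ 0.511 -0.138  0.084]
tab [ 0.464 -0.024  0.126]
w1 [0.445 0.118 0.111]
w3 [0.453 0.038 0.111]
han [0.53  0.077 0.139]
```

View pics/c1.png

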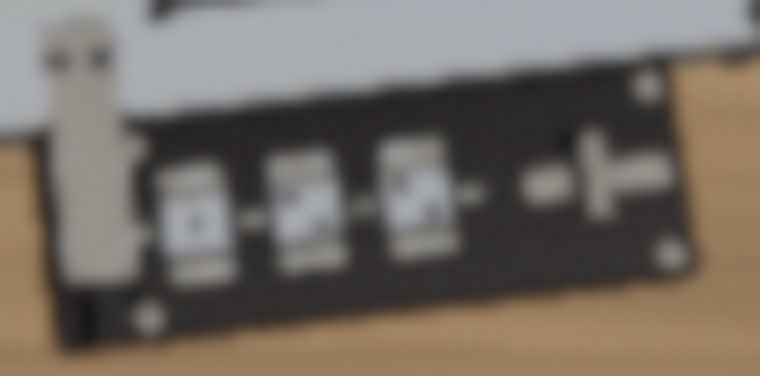

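Left wheel shows 1 dot at (196,222). Middle (308,210) and right (418,200) show diagonal patterns that could be 2 or 3 dots. I'll enlarge both views, rectified to the top plane of the wheels.

```bash
cat >> h.py <<'E'
yaw=.0907; C=np.array([.587,.0805,0]); RC=Ro.from_euler('z',yaw).as_matrix()
def W(p): return C+RC@np.array(p)
def tops(d,f):
    # rectified picture of wheel tops: 0.25 mm per px ; up = +x case, left = +y
    out=[]
    for y in(.055,.015,-.025):
        q=[W((-.135+a,y+b,.111)) for a,b in((.02,.015),(.02,-.015),(-.02,-.015),(-.02,.015))]
        H=cv2.getPerspectiveTransform(np.float32([proj(d,p) for p in q]),np.float32([[0,0],[240,0],[240,320],[0,320]]))
        o=cv2.warpPerspective(d['color'][:,:,::-1],H,(240,320),flags=cv2.INTER_CUBIC)
        out.append(cv2.normalize(o,None,0,255,cv2.NORM_MINMAX))
    cv2.imwrite('pics/%s.png'%f,np.hstack(out)); return np.hstack(out)
E
python3 - <<'E'
from h import *
a=tops(dict(np.load('pics/top0.npz')),'a');b=tops(dict(np.load('pics/side0.npz')),'b')
cv2.imwrite('pics/r1.png',cv2.resize(np.vstack([a,b]),(675,600)))
d=dict(np.load('pics/top0.npz'));g=d['color'].mean(2).astype(int)
for y in(.055,.015,-.025):
    u,v=proj(d,W((-.135,y,.111))); print(u,v);u=round(u);v=round(v);print(g[v-5:v+6,u-5:u+6])
E
```

```text
237.34512485051087 231.21800345931564
[[ 57  48  68  91 106 117 127 134 134 122  94]
 [ 52  51  81 112 129 139 145 148 145 134 108]
 [ 51  49  75 108 128 137 140 142 140 134 116]
 [ 54  46  68 103 130 138 141 143 147 145 131]
 [ 59  48  72 114 144 153 153 155 161 161 147]
 [ 68  54  77 122 156 165 161 157 163 166 154]
 [ 84  68  80 123 158 166 157 146 155 165 157]
 [110  92  90 123 157 166 155 145 155 165 158]
 [123 102  93 121 155 166 162 156 162 165 157]
 [111  84  79 112 147 159 158 155 155 155 146]
 [ 95  60  61  94 125 138 139 136 135 132 125]]
251.1943573607307 230.22027804447566
[[ 40  54  88 119 129 129 131 136 138 129 100]
 [ 40  54  93 127 135 135 135 136 136 129 105]
 [ 42  53  87 119 130 133 135 137 138 136 119]
 [ 42  52  79 109 124 129 141 150 153 154 140]
 [ 46  53  77 106 120 125 144 160 166 165 150]
 [ 60  65  83 113 132 140 154 167 170 167 152]
 [ 92  94  98 125 151 162 166 168 163 159 149]
 [108 107 103 126 158 170 169 162 148 140 137]
 [ 89  87  87 119 155 166 163 152 134 123 122]
 [ 58  55  67 106 141 150 145 136 126 119 112]
 [ 45  44  54  85 116 127 124 121 121 122 120]]
265.03691673459315 229.22303337524636
[[ 42  57  98 133 147 146 142 137 132 119  88]
 [ 41  56  93 125 137 138 138 138 136 124  96]
 [ 43  55  89 118 124 130 142 149 150 141 115]
 [ 43  56  91 118 119 127 151 163 165 158 136]
 [ 53  63  95 123 128 133 155 167 170 165 147]
 [ 75  80  99 131 147 152 163 168 163 159 147]
 [ 93  93 101 133 157 166 169 163 147 141 139]
 [ 88  87  92 128 158 169 167 155 132 125 130]
 [ 66  66  78 116 147 157 155 144 124 117 119]
 [ 49  51  64  97 126 134 131 125 117 115 112]
 [ 46  47  54  81 110 126 129 128 125 126 122]]
```

View pics/r1.png

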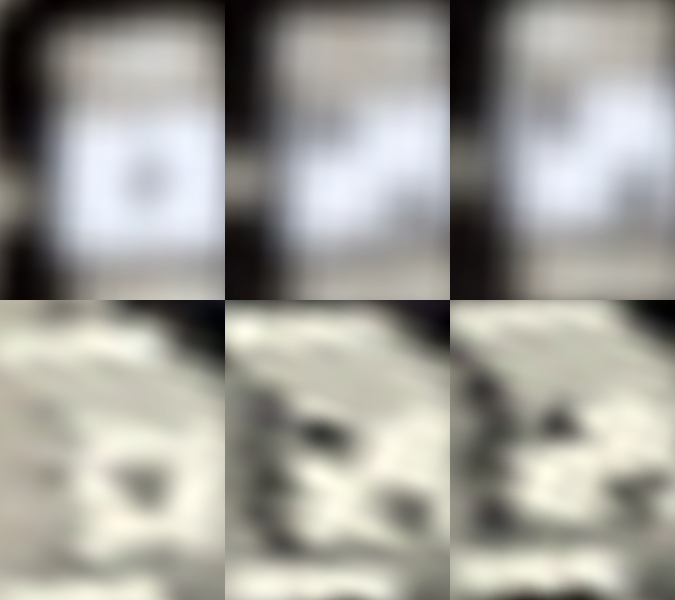

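Top face counts: left 1 dot, middle 2, right 2, with no centre dot in either view. So the turns needed are left +1, middle +3, right +1. The wheel images sit about 4 mm towards -x and -y of my fit, so I shift the case origin to (0.583, 0.0765). I'll push the ribs with shut fingers, jaws along case y.

```bash
sed -i 's/C=np.array(\[.587,.0805,0\])/C=np.array([.583,.0765,0])/' h.py; cat > go.py <<'E'
# go.py x y z : shift to a case-frame TCP target along the present tool axes, mm
import sys
from h import *
s=ctrl.get_state(); R=Ro.from_rotvec(s['tool_rot']).as_matrix(); p=RC.T@(s['position']-C)
yt=RC.T@R[:,1]
print('t',round(float(s['time']),2),'case',(p*1e3).round(1),'F',(RC.T@s['ft_force']).round(1),'w',round(float(s['grip_width']),2),'jaw yaw from case y',round(float(np.arctan2(-yt[0],yt[1])),3))
if len(sys.argv)>3: print('shift',(R.T@(W([float(a)/1e3 for a in sys.argv[1:4]])-s['position'])*1e3).round(1))
E
python3 -m inch '[[-1,0,0,0,-0.135],[-1,0,0,0,-0.135],[-1,0,0,0,-0.135],[-1,0,0,0,0]]' 20; python3 go.py -170.5 55 160
```

```text
time: 0.6
position: [0.2014, 0.6161, 0.2188]
tool_rot: [0.158, -3.136, 0.01]
ft_force: [-0.4, -0.1, -0.1]
grip_width: 0.629
t 0.6 case [-331.2  571.9  218.8] F [-0.4 -0.1 -0.1] w 0.63 jaw yaw from case y 0.01
shift [-155.7 -518.1   61.6]
```

```bash
for i in 1 2; do :; done; python3 -m inch '[[-1,-15,-50,0,0],[-1,-15,-50,0,0],[-1,-15,-50,0,0],[-1,-15,-50,0,0],[-1,-15,-50,0,0]]' >/dev/null;  python3 -m inch '[[-1,-15,-50,0,0],[-1,-15,-50,0,0],[-1,-15,-50,0,0],[-1,-15,-50,0,0],[-1,-15,-50,0,0]]'; python3 go.py -170.5 55 160
```

```text
time: 1.85
position: [0.3982, 0.119, 0.2186]
tool_rot: [0.123, -3.136, 0.006]
ft_force: [0.6, -0.1, -0.2]
grip_width: 0.003
t 1.85 case [-180.2   59.1  218.6] F [ 0.6 -0.2 -0.2] w 0.0 jaw yaw from case y -0.012
shift [-10.   -3.8  58.5]
```

```bash
python3 -m inch '[[-1,-8,-4,35,0.01],[-1,0,0,35,0],[-1,0,0,30,0],[-1,0,0,4,0]]'; python3 go.py -170.5 55 113
```

```text
time: 2.35
position: [0.4086, 0.1105, 0.1133]
tool_rot: [0.072, -3.141, 0.002]
ft_force: [-0.4, 0.4, 0.6]
grip_width: 0.006
t 2.35 case [-170.6   49.6  113.3] F [-0.3  0.4  0.6] w 0.01 jaw yaw from case y -0.045
shift [0.2 5.4 0.3]
```

```bash
python3 -m inch '[[-1,0,5,0,-0.045],[-1,-8,0,0,0],[-1,-8,0,0,0]]'; python3 go.py; python3 -m inch '[[-1,-8,0,0,0],[-1,-8,0,0,0]]';python3 go.py -139.5 55 113
```

```text
time: 2.72
position: [0.425, 0.1187, 0.1159]
tool_rot: [-0.147, 3.138, 0.002]
ft_force: [-1.0, 0.4, 0.1]
grip_width: 0.008
t 2.73 case [-153.5   56.3  115.9] F [-1.   0.5  0.1] w 0.01 jaw yaw from case y 0.003
time: 2.98
position: [0.4441, 0.1207, 0.1172]
tool_rot: [-0.147, 3.134, 0.003]
ft_force: [-2.1, 0.3, 0.6]
grip_width: 0.007
t 2.98 case [-134.3   56.6  117.2] F [-2.1  0.5  0.6] w 0.01 jaw yaw from case y 0.003
shift [ 5.2 -1.6  4.2]
```

```bash
python3 -m inch '[[-1,0,0,-35,0],[-1,35,0,-10,0],[-1,10,0,0,0]]'; python3 - <<'E'
from h import *
d=snap('side','s1'); cv2.imwrite('pics/s1r.png',np.vstack([tops(d,'x'),tops(snap('top','t1'),'x')]))
E
python3 go.py -170.5 15 113
```

```text
time: 3.35
position: [0.4017, 0.1162, 0.1634]
tool_rot: [-0.143, 3.131, 0.001]
ft_force: [0.3, -0.1, 0.6]
grip_width: 0.004
t 3.45 case [-176.6   55.9  163. ] F [ 0.8 -0.7  0.1] w 0.0 jaw yaw from case y 0.001
shift [ -5.7 -40.9  50.1]
```

View pics/s1r.png

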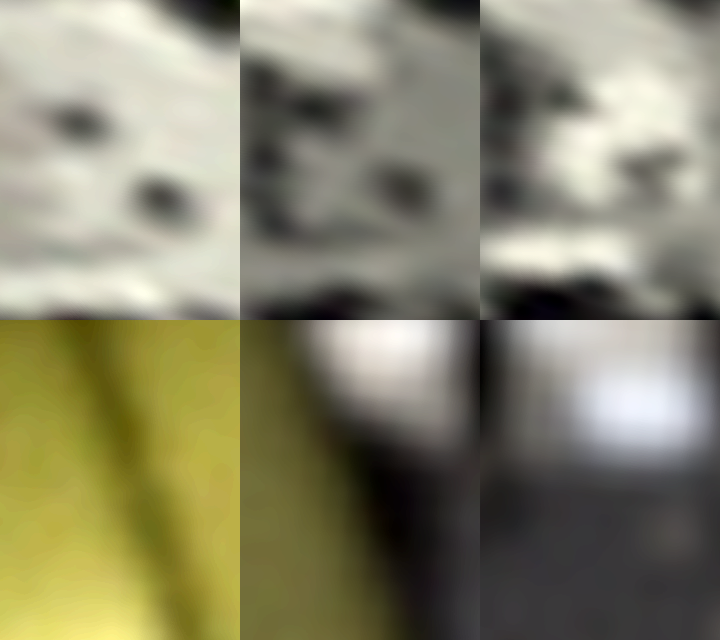

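Side view (top row): left wheel now shows 2 dots at (80,120) and (165,200). The arm hides the wheels in the top view, so I'll use the side view from here. Middle wheel next, first stroke.

```bash
python3 -m inch '[[-1,0,-41,0,0],[-1,-3,0,25,0],[-1,0,0,25,0],[-1,0,0,0,0]]'>/dev/null; python3 go.py -169 15 113;  python3 -m inch '[[-1,-8,0,1,0],[-1,-8,0,1,0],[-1,-8,0,2,0],[-1,-8,0,2,0]]'>/dev/null;python3 go.py -135 15 113
```

```text
t 3.95 case [-168.8   12.8  111.6] F [ 0.  -0.1 -0.3] w 0.01 jaw yaw from case y -0.0
shift [ 0.2  2.1 -1.4]
t 4.45 case [-137.2   13.8  112. ] F [-17.7  -0.8  23.5] w 0.0 jaw yaw from case y 0.001
shift [-2.2  1.2 -1. ]
```

```bash
python3 -m inch '[[-1,0,0,-35,0],[-1,35,1,-5,0]]' >/dev/null; python3 go.py -169 15 113; python3 - <<'E'
from h import *
a=tops(snap('side','s2'),'s2r')
E
```

```text
t 4.7 case [-167.7   14.9  155.2] F [-0.4  1.3  0.1] w 0.0 jaw yaw from case y -0.0
shift [ 1.6  0.1 42.2]
```

View pics/s2r.png

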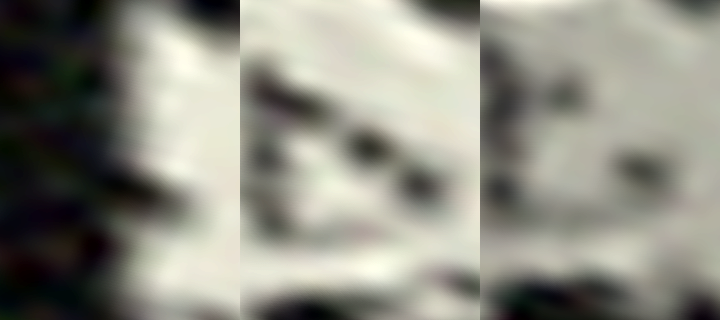

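Middle wheel now shows 3 dots on the diagonal at (300,100), (370,145) and (420,185); right still shows 2. Two more strokes, a little higher this time.

```bash
D='>/dev/null'; python3 -m inch '[[-1,0,0,21,0],[-1,-1,0,20,0],[-1,0,0,0,0]]'>/dev/null; python3 go.py -169 15 114;  python3 -m inch '[[-1,-8,0,0,0],[-1,-8,0,0,0],[-1,-8,0,0,0],[-1,-7,0,0,0]]'>/dev/null;python3 go.py -137 15 114;python3 -m inch '[[-1,0,0,-35,0],[-1,33,0,-5,0]]' >/dev/null; python3 go.py -169 15 114
```

```text
t 5.12 case [-168.    16.2  114.8] F [ 0.2 -0.2 -0.2] w 0.0 jaw yaw from case y 0.002
shift [ 1.  -1.2  0.8]
t 5.62 case [-132.6   16.8  117.8] F [-0.3 -0.5  0.1] w 0.01 jaw yaw from case y 0.003
shift [ 4.5 -1.9  3.7]
t 5.88 case [-163.4   16.1  158.5] F [-1.   0.4 -0.1] w 0.01 jaw yaw from case y 0.001
shift [ 6.3 -1.2 44.4]
```

```bash
python3 -m inch '[[-1,6,-1,22,0],[-1,0,0,22,0],[-1,0,0,0,0]]'>/dev/null; python3 go.py -169 15 114;  python3 -m inch '[[-1,-8,0,0,0],[-1,-8,0,0,0],[-1,-8,0,0,0],[-1,-7,0,0,0]]'>/dev/null;python3 go.py -137 15 114;python3 -m inch '[[-1,0,0,-35,0],[-1,36,-20,-5,0],[-1,0,-21,0,0]]' >/dev/null; python3 go.py -169 -25 114
```

```text
t 6.25 case [-167.2   15.5  115.3] F [-0.   0.1  1.1] w 0.01 jaw yaw from case y 0.001
shift [ 1.8 -0.5  1.3]
t 6.75 case [-132.    15.9  118.5] F [ 0.1 -0.6 -0.3] w 0.0 jaw yaw from case y 0.001
shift [ 5.1 -1.   4.4]
t 7.12 case [-166.7  -25.4  159.3] F [ 0.1 -0.2  0.2] w 0.01 jaw yaw from case y 0.004
shift [ 3.5  0.3 45.2]
```

Now the right wheel: one stroke, then back off clear and look.

```bash
python3 -m inch '[[-1,3,0,22,0],[-1,0,0,23,0],[-1,0,0,0,0]]'>/dev/null; python3 go.py -169 -25 114;  python3 -m inch '[[-1,-8,0,0,0],[-1,-8,0,0,0],[-1,-8,0,0,0],[-1,-7,0,0,0]]'>/dev/null;python3 go.py -137 -25 114;python3 -m inch '[[-1,0,0,-40,0],[-1,20,0,-40,0],[-1,0,-35,-40,0]]' >/dev/null; python3 go.py -135 -60 114;  python3 - <<'E'
from h import *
cv2.imwrite('pics/s3r.png',np.vstack([tops(snap('side','s3'),'x'),tops(snap('top','t3'),'x')]))
E
```

```text
t 7.5 case [-165.4  -27.2  115.2] F [-0.4 -0.1  1.2] w 0.0 jaw yaw from case y 0.0
shift [3.6 2.2 1.1]
t 8.0 case [-130.4  -26.7  118.9] F [ 0.7 -0.2  0.9] w 0.01 jaw yaw from case y 0.001
shift [6.8 1.7 4.7]
t 8.38 case [-154.5  -60.8  239. ] F [ 0.5 -0.  -0.1] w 0.0 jaw yaw from case y 0.006
shift [-15.3   0.4 125.5]
```

View pics/s3r.png

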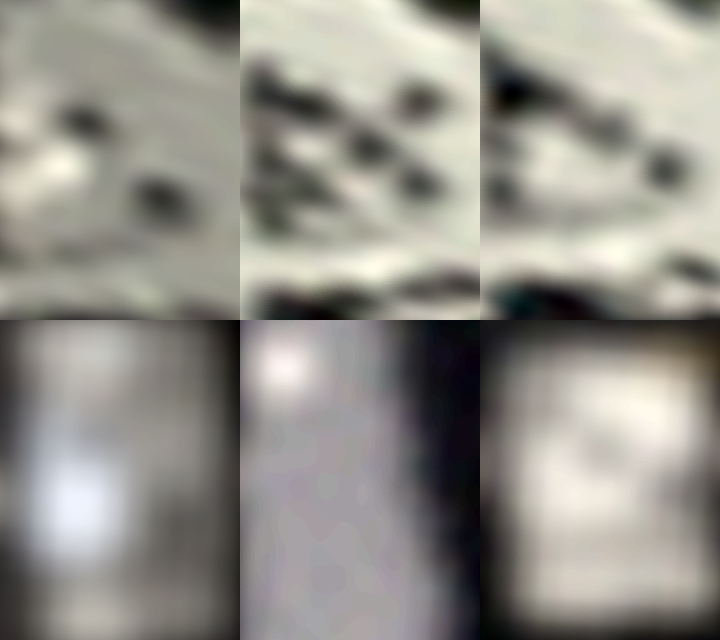

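The side view shows 2, 5 and 3 dots: middle has its centre dot at (370,145) plus corners, and right has a three-dot diagonal. Next is the bolt tab.

```bash
python3 -m inch '[[-1,-15,0,50,0],[-1,0,0,50,0],[-1,0,0,29,0],[-1,0,0,0,0]]'>/dev/null; python3 go.py -135 -60 110;  python3 -m inch '[[-1,0,-8,0,0],[-1,0,-8,0,0],[-1,0,-8,0,0]]'>/dev/null;python3 go.py -135 -98 110
```

```text
t 8.97 case [-125.7  -65.2  112.8] F [-0.1  0.1  0.2] w 0.0 jaw yaw from case y -0.006
shift [9.5 5.2 2.3]
t 9.35 case [-124.2  -88.9  115.1] F [-0.   2.  -0.8] w 0.0 jaw yaw from case y -0.004
shift [11.1 -9.2  4.5]
```

```bash
python3 -m inch '[[-1,1,-5,2,0],[-1,0,-4,0,0]]'>/dev/null;python3 go.py -135 -98 110; python3 -m inch '[[-1,0,-4,0,0]]'>/dev/null;python3 go.py -135 -98 110; python3 -m inch '[[-1,0,-4,0,0]]'>/dev/null;python3 go.py
```

```text
t 9.6 case [-123.9  -98.5  114.3] F [ 0.5  3.2 -1.7] w 0.0 jaw yaw from case y -0.005
shift [11.3  0.4  3.7]
t 9.72 case [-123.9 -100.6  114.3] F [ 0.3 11.6 -0.5] w 0.0 jaw yaw from case y -0.005
shift [11.4  2.5  3.7]
t 9.85 case [-123.8 -100.6  114.3] F [-0.3 13.6  1.2] w 0.01 jaw yaw from case y -0.003
```

The bolt has reached its stop: 13 N and no further travel. I back off left, lift, and turn the jaws 90° for the handle.

```bash
python3 -m inch '[[-1,0,6,0,0],[-1,0,0,-50,0],[-0.3,0,0,-50,0]]'>/dev/null;python3 go.py -55 -12 190; python3 -c "
from h import *
print(ctrl.get_state()['joint_positions'].round(2))"
```

```text
t 10.22 case [-132.3  -97.4  213. ] F [ 0.8 -0.1  0.1] w 0.06 jaw yaw from case y -0.003
shift [-75.7  85.3  27.7]
[-0.61 -0.16  0.58  1.96  0.08  1.27  1.6 ]
```

```bash
python3 -m inch '[[-0.3,-20,20,0,-0.18],[-0.3,-20,20,0,-0.18]]'>/dev/null;python3 go.py -55 -12 190; python3 -c "
from h import *
print(ctrl.get_state()['joint_positions'].round(2))"
```

```text
t 10.47 case [-93.1 -57.4 220.8] F [ 0.1  0.4 -0.6] w 0.26 jaw yaw from case y 0.361
shift [-49.8  29.3  33.5]
[-0.67 -0.09  0.58  1.89  0.04  1.26  1.92]
```

```bash
python3 -m inch '[[-0.3,0,0,0,0.18],[-0.3,0,0,0,0.18],[-0.3,0,0,0,0.18],[-0.3,0,0,0,0.18],[-0.3,0,0,0,0.18]]'>/dev/null;python3 -m inch '[[-0.3,0,0,0,0.18],[-0.3,0,0,0,0.18],[-0.3,0,0,0,0.18],[-0.3,0,0,0,0.18],[-0.3,0,0,0,0.18]]'>/dev/null;python3 -m inch '[[-0.3,0,0,0,0.13]]'>/dev/null;python3 go.py -55 -12 165; python3 - <<'E'
from h import *
print(ctrl.get_state()['joint_positions'].round(2))
d=snap('side','s4',crop=(150,80,350,280),s=3); 
E
```

```text
t 11.85 case [-90.7 -65.7 221.7] F [0.1 0.3 0.1] w 0.35 jaw yaw from case y -1.634
shift [55.9 28.6 58.6]
[-0.58 -0.07  0.5   1.88  0.04  1.26 -0.07]
```

View pics/s4.png

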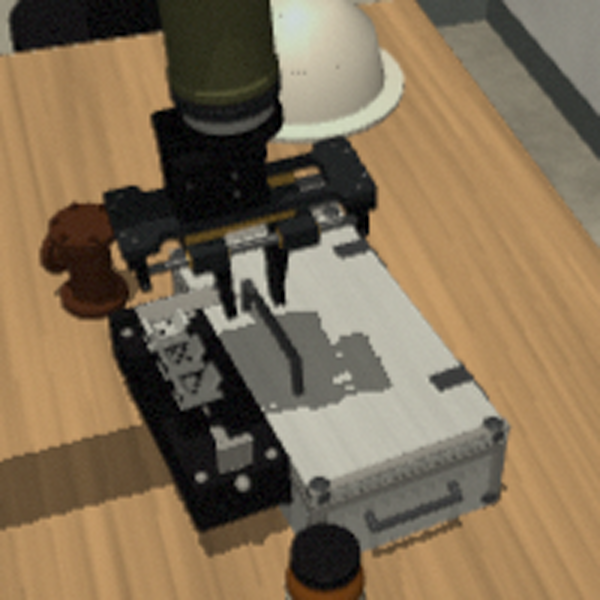

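The side view shows the jaws straddling the case's x direction, the bar from (245,290) to (300,385), and the tab shifted right at (235,450). I align over the bar.

```bash
python3 -m inch '[[-0.3,28,15,20,-0.06],[-0.3,28,14,15,0],[-0.3,0,0,10,0]]'>/dev/null;python3 go.py -54 -12 116
```

```text
t 12.28 case [-54.5 -12.4 179. ] F [-0.6  0.   0.1] w 0.35 jaw yaw from case y -1.572
shift [ 0.9 -3.7 62.9]
```

```bash
python3 -m inch '[[-0.3,0,-1,25,0],[-0.3,0,-1,20,0]]'>/dev/null;python3 go.py -54 -12 118; python3 -c "
from h import *
print((RC.T@Ro.from_rotvec(ctrl.get_state()['tool_rot']).as_matrix()).round(3))"
```

```text
t 12.53 case [-52.9 -15.2 133.5] F [ 1.3  0.7 -0.9] w 0.35 jaw yaw from case y -1.57
shift [ 3.4 -2.2 15.4]
[[ 0.     0.998  0.069]
 [ 1.     0.    -0.01 ]
 [-0.01   0.069 -0.998]]
```

```bash
python3 -m inch '[[-0.3,3,-2,15,0],[-1,0,0,0,0],[-1,0,0,0,0],[-1,0,0,0,0]]' 25 >/dev/null;python3 go.py -54 -12 118
```

```text
t 13.03 case [-51.3 -14.8 118.7] F [ 7.2  0.3 -9.7] w 0.1 jaw yaw from case y -1.57
shift [ 2.8 -2.8  0.5]
```

The bar is gripped (about 9 mm measured for the 10 mm bar). I raise it along the hinge arc in short steps.

```bash
python3 -m inch '[[-1,0,5,-10,0],[-1,0,5,-10,0],[-1,0,6,-9,0]]' >/dev/null; python3 go.py -32 -14.8 157; python3 -c "
from h import *
print(np.round(ctrl.get_state()['ft_force'],1))"
```

```text
t 13.4 case [-38.5 -14.2 147.7] F [  2.3   0.5 -10.7] w 0.1 jaw yaw from case y -1.568
shift [-0.7  7.1 -8.8]
[  2.2   0.7 -10.7]
```

Lid moving, about 11 N pull. Carry on.

```bash
python3 -m inch '[[-1,0,8,-10,0],[-1,0,14,-16,0],[-1,0,16,-14,0]]' >/dev/null; python3 go.py -3 -14.8 188; python3 -m inch '[[-1,0,17,-12,0],[-1,0,18,-10,0]]' >/dev/null; python3 go.py 14 -14.8 200.5
```

```text
t 13.78 case [ -4.9 -12.6 189.4] F [  4.4   1.2 -18.3] w 0.11 jaw yaw from case y -1.567
shift [-2.2  1.8  1.6]
t 14.03 case [ 27.  -11.  211.2] F [  2.6  -0.1 -18.2] w 0.1 jaw yaw from case y -1.565
shift [ -3.6 -13.6  10. ]
```

```bash
python3 -m inch '[[-1,-1,14,-2,0],[-1,-1,14,-2,0]]' >/dev/null; python3 go.py 74 -14 221.5; python3 -m inch '[[-1,-1,18,0,0]]' >/dev/null; python3 go.py 95.5 -14 222.7
```

```text
t 14.28 case [ 51.5  -9.9 220.4] F [-6.1  1.8 -0.5] w 0.1 jaw yaw from case y -1.563
shift [-4.2 22.5 -0.1]
t 14.4 case [ 68.4  -9.4 223.9] F [-7.8  2.3  6.3] w 0.11 jaw yaw from case y -1.562
shift [-4.8 27.   2.4]
```

```bash
python3 -m inch '[[-1,-2,14,2,0],[-1,-2,14,2,0]]' >/dev/null; python3 go.py 117 -12 221; python3 -m inch '[[-1,0,12,2,0],[-1,0,12,3,0]]' >/dev/null; python3 go.py 120 -12 220.6
```

```text
t 14.65 case [ 95.5  -8.2 226.4] F [-6.7  3.4  0.2] w 0.11 jaw yaw from case y -1.557
shift [-4.1 21.2  6.2]
t 14.9 case [117.5  -7.  225. ] F [-6.5 -0.3  1. ] w 0.11 jaw yaw from case y -1.555
shift [-5.1  2.3  4.4]
```

```bash
python3 -m inch '[[-1,0,0,0,0],[-0.55,0,0,0,0],[-0.55,0,0,0,0]]' >/dev/null; python3 go.py 117 -7 280; python3 -m inch '[[-0.55,0,-1,-15,0],[-0.55,0,-1,-20,0]]' >/dev/null; python3 go.py 117 -7 290
```

```text
t 15.28 case [119.3  -7.2 227.7] F [-0.6 -0.2 -0.1] w 0.2 jaw yaw from case y -1.556
shift [  0.3  -0.4 -52.4]
t 15.53 case [115.6  -7.3 265.2] F [-0.1 -0.3  0.8] w 0.22 jaw yaw from case y -1.556
shift [  0.4   2.2 -24.7]
```

```bash
python3 -m inch '[[-0.55,0,2,-40,0],[-0.55,0,2,-50,0],[-0.55,0,3,-50,0],[-0.55,20,0,-10,0],[-0.55,0,0,0,0]]' >/dev/null; python3 go.py; python3 - <<'E'
from h import *
d=snap('side','s5',crop=(150,80,350,280),s=3); tops(d,'s5r')
a=cv2.imread('pics/s5.png'); b=cv2.imread('pics/s5r.png'); c=np.zeros((600,800,3),np.uint8); c[:,:600]=a; b=cv2.resize(b,(600,266)); 
for i in range(3): c[i*200:i*200+200,600:]=cv2.resize(b[:,i*200:i*200+200],(200,200))
cv2.imwrite('pics/s5c.png',c)
E
```

```text
t 16.15 case [116.1  12.4 432.1] F [ 0.5  0.5 -1. ] w 0.23 jaw yaw from case y -1.556
```

View pics/s5c.png

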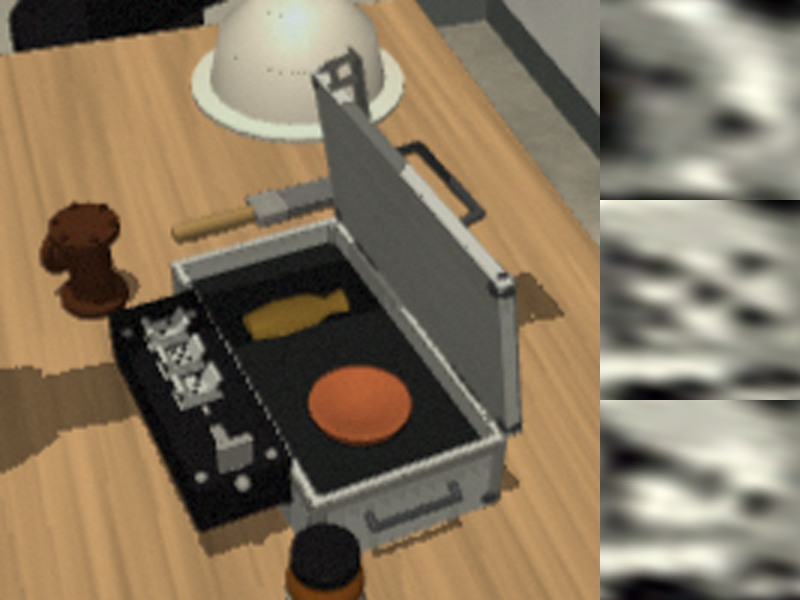

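The lid stands open, with wheels at 2, 5 and 3, tab at (235,450), and the fitting, jar and brush standing as before. I check the lid angle and tab position by depth, then hand in.

```bash
python3 - <<'E'
from h import *
d=dict(np.load('pics/s5.npz')); f=lambda u,v: RC.T@(pt(d,150+u//3,80+v//3)-C)
a,b=f(470,300),f(470,360); a2=f(380,160)
print(a,b,a2,'lid angle',np.degrees(np.arctan2(a[2]-b[2],b[0]-a[0])))
print('tab',f(233,440)); print(np.abs(ctrl.get_state()['qd']).max()); ctrl.close_job()
E
```

```text
[ 0.07769171 -0.11328847  0.2092833 ] [ 0.08990079 -0.10367519  0.12911693] [0.06295493 0.03667757 0.25399877] lid angle 81.3405741695445
tab [-0.1273623  -0.10998312  0.12474051]
0.03680828488868543
the job is handed in; nothing more can be done
```

The case is open and the job is handed in at about 16 s. I turned the left wheel one face, the middle wheel three and the right wheel one. I then slid the bolt right to its stop and raised the lid by its handle.

- **Wheels:** the last side view shows two, five and three dots on top.
- **Bolt:** it stopped at about 13 N with no further travel. By depth, the tab's middle is at about y = -0.110 m, against about -0.089 m before. That makes the draw roughly 21 mm, good to a few millimetres; the stop is at 24 mm and 18 mm is needed.
- **Lid:** it stands at about 81 degrees by depth, and the gripper has let go and is well clear above.
- **Fitting, jar and brush:** by eye they stand as before; I did not re-measure their positions.
- **Disagreements:** my first fit of the case pose was about 4 mm off against the wheel images, so I corrected it before moving. One middle-wheel stroke pressed with about 30 N. The wheel still advanced just one face, and I made the later strokes slightly higher.

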